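Lock the charging rack with its wedge

ROBOT

A 6-joint arm with a two-finger parallel gripper is mounted at the origin on a cart in front of the work surface, level with it; the furniture and walls round the work are solid. World frame = base frame: x ahead of the robot, y to its left, z up, the work surface at z = 0. Lengths are in mm, angles in rad, forces in N, time in s.
With the tool pointing down it reaches from about 275 to 750 mm from the base axis. Payload 10.2 kg.
Tool frame: the origin (TCP) lies at the centre of the arm's flange, where the gripper is bolted on; the fingertips stand 173 mm ahead of it and the grasp point (between the pads) lies 155 mm ahead of it; z points along the fingers, y is the line along which they close (so a half turn about z gives the same grasp; the last joint's range is limited). The gripper opens to 85 mm and grips with 20 to 120 N. Pads are 22 mm wide; open, the fingers measure 114 mm over their backs; the gripper's body (76 mm by 85 mm) begins 54 mm behind the grasp point. The pads swing forward as they close: fully open they stand 13 mm farther back than shut.
Start: joints at [0.968, 0.313, 1.498, -0, 1.331, -0.223], TCP at [194.649, 487.59, 404.694] pointing down, gripper open.
Joint ranges: [-2.94, 2.94], [-0.97, 2.17], [0.19, 2.56], [-1.23, 4.37], [0.02, 3.11], [-2.88, 2.88]. Speed limits (rad/s): [2.39, 2.39, 3.01, 3.14, 3.14, 3.14].

INTERFACE

Orientations are given as a unit quaternion [w, x, y, z].
In Python, from rig import ctrl, optics, job gives the robot as it stands (ctrl), with the cameras (optics) and the job (job).
- The arm moves only by the shell command python3 steer.py 'ROWS' [OPENING] [FORCE]. ROWS is a JSON list of rows, 1 to 8 of them, each of 6 numbers: dx, dy, dz in mm, then a rotation vector rx, ry, rz in rad; each row is the pose to reach, as a shift and turn from the pose commanded when the command began, along the tool's axes at that moment; what a row does not reach only later rows make up. A row lasts 1/10 s, in which the tool goes at most 50 mm and 0.15 rad, less where a joint would pass 70% of its speed; a pose out of reach is approached as far as the arm can. OPENING is the opening from 0.0 (shut) to 1.0 (fully open), set as the command begins (- or left out keeps the last). The fingers move at their own pace and stop on an object; FORCE is the grip in N (left out, the last holds). Time passes only in rows, so rows that do not move let the fingers close. It prints the time, the measured TCP pose, the force, the opening and the grip force at its end. Input that does not fit is refused with a message, and nothing moves.
- ctrl.sense(): the state, without advancing time (a new reading comes with each control period).
- optics.capture(name): name is "side" or "top" or "wrist"; returns the picture (480x640x3 uint8, red, green, blue); there is no depth.
- optics.calibration(name): a dict with "fx", "fy", "cx", "cy" (pixels), "distortion" ([k1, k2, p1, p2, k3] as OpenCV has them; the pictures are not rectified), "position" and "attitude" of the camera in the world. Camera axes: x right, y down, z forward; pixel columns grow to the right and rows downward; lengths in mm; the calibration is good to about 2 mm. A picture is of the moment at which its call begins: read the wrist's pose just before it. calibration takes no time and is no camera call; for the wrist camera it gives the pose at the moment of the call.
- job.finish_job(): hands the job in; it is judged then, once.
The state is a dict: "time_s": time; "joints": joint angles; "dq": joint speeds; "tau": joint torques, N m; "eef_pos": TCP position; "ee_rot": TCP orientation; "force": force on the tool from outside, world axes, zero at the start; "wrist_torque": the same for the moment, N m; "grip_width": opening from 0.0 (shut) to 1.0 (fully open); "grip_force": force on a finger pad.
Only numpy, scipy, OpenCV 4.12 (cv2) and the standard library are available. Lean on these libraries where they do the work, as an engineer would, in place of code of your own. Each camera call takes 0.05 s, during which the arm holds its last target. There are 200 camera calls.

TASK

The power bank stands loose in the wooden charging rack. Set the orange wedge, thin end first, into the slot between the rack's end stop and its sliding divider, then push or tap it in gently along the slot until it stops moving forward, so that the divider clamps the power bank firmly against the fence; let go of it there. Do not force it once it has stopped: the power bank must never be squeezed with more than about 45 N. Keep the power bank upright, and do not disturb the hand cream, the glue stick or the mouse.

Things in the scene. Friction and masses are not known exactly. Their poses are not given: they have to be found in the camera images.
- rack: Light wooden rack fixed to the desk. Base board x -70 to 70, y -80 to +110, z 0 to 8 mm; y along the slot; the slot opens to +y (robot's left). End stop: wall at x -63 to -48, y -80 to +30, top z 46 mm; its face x = -48 is one side of the slot, the divider the other. Next towards +x stand power bank and fence. Base beyond y = +30, x below -10 mm, is a clear apron.
- slot_mouth (a point): On the rack at x -48, y +30, z 8 mm: end of the stop's face at the slot mouth, on the base. The slot runs from here along the rack's -y; its width goes from here to +x. The fence (wooden wall, 46 mm high, two brass nuts) was set by hand and differs by up to 6 mm, so the depth at which the wedge stops differs by 36 mm and must be felt.
- divider: Dark wooden wall, top z 53 mm, sliding along the rack's x with 1 N friction; never turns. Its frame is the rack's shifted by q along x (0 to 18 mm, starts 3 to 5). Its slot side slants like the wedge: slot 10 mm + q wide at the mouth, 1 mm less per 6 mm inward, open beyond y = -40 mm. The wedge drives it to +x: easily (under about 8 N) until bank and fence are touched, then the push rises steeply.
- wedge: Orange, dark strip on top, 0.09 kg, 110 (y) x 34 mm high, lying within 0.7 rad of the rack's yaw. Origin mid-length on the underside; tip (8 mm thick) at y -55, flat head (26 mm) at y +55. Side x = -10 mm is straight, goes along the end stop; the +x side tapers 1 in 6 (17 mm thick at y 0, 23 at y +37). Tip at the mouth: origin at rack x -38, y +85, z 8 mm; it stops 55-100 mm deeper.
- bank: Black power bank, 68 x 128 x 23 mm, 0.22 kg, on its long edge on the base between divider and fence, 23 mm along rack x, top z 76 mm, loose by some mm at the start. Origin mid of its big side facing the divider; its x points down, y along rack y. Clamp it with over 5 N, never over 45 N; a final slow push of about 11 to 18 N on the wedge's head does it.
- cream: Round tub of hand cream, 62 mm across, 35 mm high, standing; origin at the centre of its underside. Leave alone.
- glue: Glue stick, grey cap, 27 mm across, 90 mm high, standing; origin at the centre of its underside. Leave alone.
- mouse: Black computer mouse, 104 x 60 x 36 mm; origin at the centre of its underside. Leave alone.

How it is judged (in metres and radians):
On the way:
1. the wedge's tip is in the slot, at least 8 mm past the mouth, wedge flat on the base (y of wedge in the frame of rack below 0.077 m and x of wedge in the frame of rack between -0.044 and -0.03 m and z of wedge in the frame of rack between 0.003 and 0.016 m), for 0.1 s.
At the end, for the whole second after the job is handed in: Wedge still and flat along the end stop (within 5 mm, 0.1 rad), tip at least 30 mm past the mouth, by itself keeping the power bank clamped with over 5 N; bank upright within 0.1 rad; hand cream, glue stick and mouse within 30 mm of their starts (contact force between divider and bank above 5 N and y of wedge in the frame of rack below 0.055 m and x of wedge in the frame of rack between -0.043 and -0.033 m and z of wedge in the frame of rack between 0.003 and 0.014 m and angle between the y axis of wedge and the y axis of rack, either way round below 0.1 rad and linear speed of each of wedge, bank below 0.005 m/s and angle between the x axis of bank and the z axis of rack, either way round below 0.1 rad and distance of each of cream, glue, mouse from where it was at the start of the episode below 0.03 m); the robot touches nothing.
It fails at once if the power bank is squeezed by the divider with more than 45 N (contact force between divider and bank above 45 N).
It fails at once if the power bank tips by more than 0.25 rad (angle between the x axis of bank and the z axis of rack, either way round above 0.25 rad).
It fails at once if the hand cream is moved by more than 30 mm (distance of cream from where it was at the start of the episode above 0.03 m).
It fails at once if the glue stick is moved by more than 30 mm (distance of glue from where it was at the start of the episode above 0.03 m).
It fails at once if the mouse is moved by more than 30 mm (distance of mouse from where it was at the start of the episode above 0.03 m).
It also fails if it takes over 61 s, if anything falls off the work surface, if the arm or the gripper's body presses on something with over 40 N, if the wrist force passes 120 N, or if a joint passes its speed limit or range.

## Working session

There is one attempt and no reset: what is moved stays moved. The work goes in short steps, Python scripts to look and compute and a shell command to move; the robot and the scene stay as the last step left them, time stands still between calls to the robot, and variables do not carry over. Pictures are saved under pics/ and viewed, at most 14 in all, crops included, and the job is handed in when it is done.

```bash
ls; mkdir -p pics
python3 - <<'E'
from rig import ctrl, optics, job
import cv2
for n in("top","side"):
    cv2.imwrite(f"pics/{n}0.png",optics.capture(n)[:,:,::-1]); print(n,optics.calibration(n))
print(ctrl.sense())
E
```

```text
pics
rig.py
steer.py
top {'fx': 449.1030813753395, 'fy': 449.1030813753395, 'cx': 314.1572027978261, 'cy': 236.75299728043456, 'distortion': array([-0.06617091,  0.        ,  0.        ,  0.        ,  0.        ]), 'position': array([508.40931555, 236.18065645, 910.14933136]), 'attitude': array([-0.05567353,  0.71206818, -0.69745304,  0.05846896])}
side {'fx': 620.4820064342862, 'fy': 620.4820064342862, 'cx': 315.6776774363828, 'cy': 245.31887634304442, 'distortion': array([-0.17715992,  0.        ,  0.        ,  0.        ,  0.        ]), 'position': array([ 112.46243415, -204.61056725,  753.93707585]), 'attitude': array([-0.35468337,  0.83924054, -0.37897132,  0.16203632])}
{'time_s': 0.1, 'joints': array([ 9.67575367e-01,  3.13408634e-01,  1.49835608e+00,  4.31534844e-06,
        1.33098880e+00, -2.23384434e-01]), 'dq': array([-1.90294695e-04, -1.06818489e-03, -7.70416102e-04,  5.36256272e-04,
       -9.39782276e-04,  9.55424258e-05]), 'tau': array([ 4.77363792e-03, -4.12900972e+01, -2.60138869e+01, -2.91819219e-06,
        3.00579479e-03,  3.03204808e-05]), 'eef_pos': array([194.64042837, 487.5554647 , 404.18661125]), 'ee_rot': array([-2.35041155e-04,  1.88779101e-01,  9.82019406e-01, -5.30716464e-04]), 'force': array([-0.34474449, -0.12106104, -0.01055507]), 'wrist_torque': array([ 0.01626335,  0.00440965, -0.06903909]), 'grip_force': 0.0, 'grip_width': 0.9989723762624301}
```

View pics/top0.png

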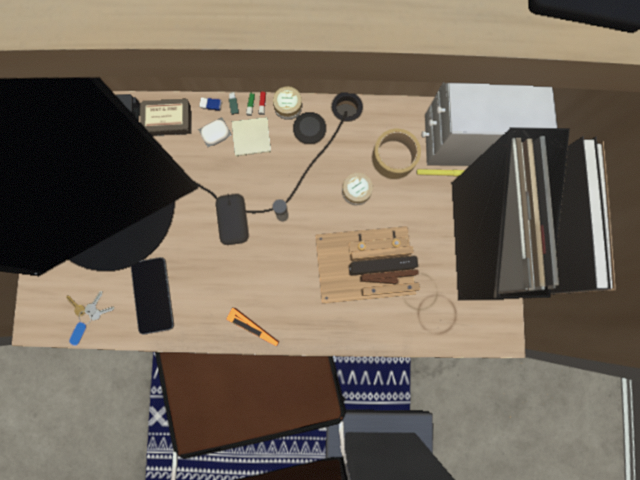

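View pics/side0.png

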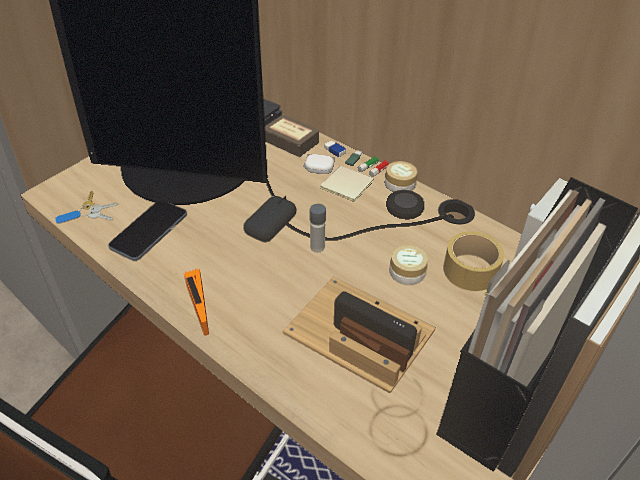

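The top view shows the rack at about (368,265), its slot opening to the left, and the wedge at (253,327) with its head up-left and tip at (278,344). Next I'll take magnified crops for corner picking.

```bash
cat > h.py <<'E'
import numpy as np,cv2
from rig import ctrl, optics, job
from scipy.spatial.transform import Rotation as R
def rot(q): return R.from_quat(np.r_[q[1:],q[0]]).as_matrix()
def ray(c,uv):
    K=np.array([[c["fx"],0,c["cx"]],[0,c["fy"],c["cy"]],[0,0,1.]])
    p=cv2.undistortPoints(np.array(uv,float).reshape(-1,1,2),K,np.array(c["distortion"]))[:,0]
    return np.c_[p,np.ones(len(p))]@rot(c["attitude"]).T
def plane(c,uv,z):
    d=ray(c,uv);o=np.array(c["position"]);return o+d*((z-o[2])/d[:,2])[:,None]
def tri(c1,u1,c2,u2):
    out=[]
    for a,b in zip(ray(c1,u1),ray(c2,u2)):
        A=np.c_[a,-b];s=np.linalg.lstsq(A,c2["position"]-c1["position"],rcond=None)[0]
        p=c1["position"]+s[0]*a;q=c2["position"]+s[1]*b
        out.append(np.r_[(p+q)/2,np.linalg.norm(p-q)])
    return np.array(out)
def orange(im):
    h=cv2.cvtColor(im,cv2.COLOR_RGB2HSV);m=cv2.inRange(h,(5,190,90),(20,255,255))
    m=cv2.morphologyEx(m,cv2.MORPH_CLOSE,np.ones((9,9)))
    cs=cv2.findContours(m,0,2)[0];return max(cs,key=cv2.contourArea)
E
python3 - <<'E'
import cv2,numpy as np
from h import *
t=cv2.imread("pics/top0.png");s=cv2.imread("pics/side0.png")
z=lambda im,x,y,w,h,k:cv2.resize(im[y:y+h,x:x+w],None,fx=k,fy=k,interpolation=2)
a=z(t,305,215,130,100,6);cv2.imwrite("pics/ct.png",a)
a=z(s,275,270,170,125,4.7);cv2.imwrite("pics/cs.png",a)
for n,i in(("top",t),("side",s)):
    c=orange(i[:,:,::-1].copy());print(n,cv2.contourArea(c),cv2.approxPolyDP(c,2.5,True)[:,0].tolist())
E
```

```text
Traceback (most recent call last):
  File "h.py", line 21, in orange
    cs=cv2.findContours(m,0,2)[0];return max(cs,key=cv2.contourArea)
                                         ~~~^^^^^^^^^^^^^^^^^^^^^^^^
ValueError: max() iterable argument is empty
```

View pics/ct.png

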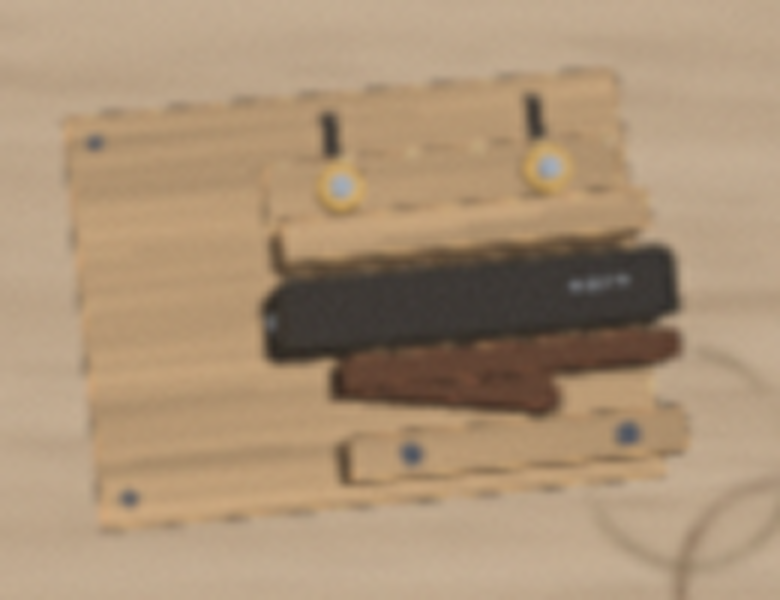

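View pics/cs.png

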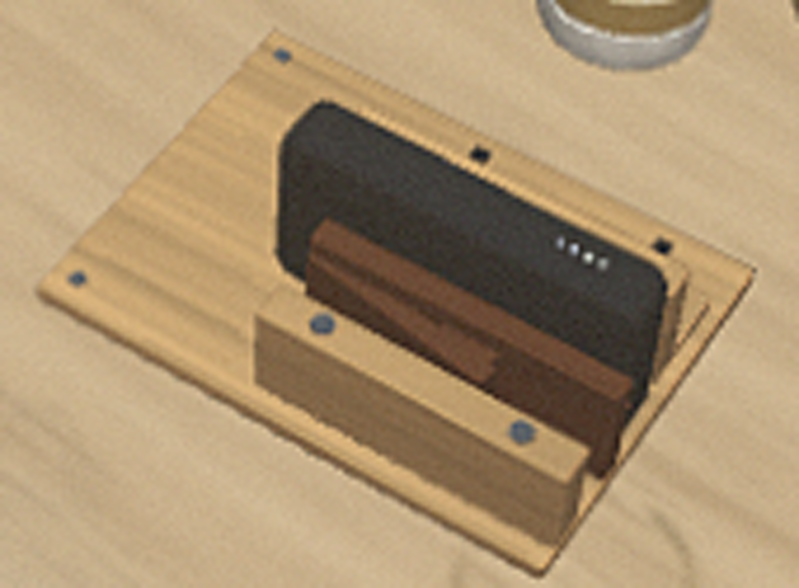

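```bash
sed -i 's/(5,190,90),(20/(4,150,90),(22/' h.py
python3 - <<'E'
from h import *
import cv2
t=cv2.imread("pics/top0.png");s=cv2.imread("pics/side0.png")
ct,cs=optics.calibration("top"),optics.calibration("side")
T=np.array([[65,118],[618,70],[100,530],[663,475]])/6+[305,215]-.4
S=np.array([[275,30],[755,268],[38,290],[540,570]])/4.7+[275,270]-.4
t3=tri(ct,T,cs,S);print(t3.round(1))
loc=np.array([[70,110],[70,-80],[-70,110],[-70,-80.]])
for nm,P in(("top",plane(ct,T,8)),("side",plane(cs,S,8)),("tri",t3)):
    P=P[:,:2];a=P-P.mean(0);b=loc-loc.mean(0)
    th=np.arctan2((b[:,0]*a[:,1]-b[:,1]*a[:,0]).sum(),(a*b).sum());M=np.array([[np.cos(th),-np.sin(th)],[np.sin(th),np.cos(th)]])
    o=P.mean(0)-M@loc.mean(0);print(nm,th,o,(P-(loc@M.T+o)).round(1).tolist())
print(t[320:335,240:255:3].tolist()[5])
for n,i,c in(("top",t,ct),("side",s,cs)):
    k=orange(i[:,:,::-1].copy());q=cv2.approxPolyDP(k,2,True)[:,0];m=cv2.moments(k)
    print(n,cv2.contourArea(k),q.tolist(),plane(c,q,34).round(0)[:,:2].tolist())
E
```

```text
[[659.8 232.8   5.8   3.5]
 [679.9  44.4   9.    3.6]
 [521.7 217.8   3.1   1.9]
 [543.   29.9   5.3   3.2]]
top 0.10795310745450211 [603.7156904  115.36656153] [[-0.8, -0.7], [-0.6, -0.5], [0.1, 0.1], [1.2, 1.1]]
side 0.11777282229529418 [600.31564911 116.12758031] [[-0.2, -1.0], [-0.1, 0.9], [0.4, -1.5], [-0.1, 1.6]]
tri 0.10860510899121763 [602.70994434 116.32160992] [[-0.6, -0.5], [-1.1, 0.1], [0.5, -0.3], [1.2, 0.7]]
[[59, 70, 86], [59, 59, 62], [60, 58, 61], [64, 114, 169], [88, 177, 242]]
top 324.5 [[232, 308], [227, 319], [241, 320], [258, 329], [262, 338], [277, 343]] [[508.0, 390.0], [487.0, 399.0], [486.0, 372.0], [470.0, 338.0], [453.0, 330.0], [444.0, 301.0]]
side 22049.5 [[34, 418], [94, 457], [103, 460], [112, 468], [112, 479], [168, 479], [169, 474], [178, 474], [179, 479], [232, 479], [233, 474], [243, 473], [243, 467], [248, 466], [243, 465], [243, 457], [254, 455], [256, 451], [252, 450], [252, 437], [267, 436], [268, 424], [271, 423], [259, 419], [257, 411], [251, 410], [239, 396], [232, 395], [227, 386], [222, 386], [221, 381], [214, 379], [195, 360], [189, 359],
[... 389 characters left out ...]
9.0], [300.0, 93.0], [309.0, 85.0], [315.0, 91.0], [320.0, 87.0], [317.0, 93.0], [325.0, 100.0], [336.0, 92.0], [342.0, 94.0], [339.0, 99.0], [352.0, 112.0], [366.0, 99.0], [380.0, 110.0], [384.0, 108.0], [377.0, 124.0], [384.0, 135.0], [380.0, 142.0], [384.0, 169.0], [379.0, 177.0], [385.0, 193.0], [380.0, 198.0], [385.0, 205.0], [380.0, 214.0], [384.0, 258.0], [379.0, 266.0], [383.0, 282.0], [380.0, 294.0], [383.0, 311.0], [379.0, 316.0], [384.0, 333.0], [379.0, 338.0], [378.0, 356.0], [366.0, 349.0], [358.0, 358.0], [357.0, 379.0], [344.0, 365.0], [334.0, 373.0], [325.0, 361.0], [316.0, 358.0], [283.0, 380.0], [230.0, 363.0], [219.0, 365.0], [212.0, 356.0], [198.0, 361.0], [179.0, 343.0]]
```

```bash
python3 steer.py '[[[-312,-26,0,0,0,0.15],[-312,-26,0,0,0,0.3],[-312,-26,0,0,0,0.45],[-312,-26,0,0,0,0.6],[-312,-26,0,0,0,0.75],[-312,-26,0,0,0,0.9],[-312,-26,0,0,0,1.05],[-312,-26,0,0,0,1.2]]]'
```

```text
refused: ROWS must be a list of rows, each a list of 6 numbers. Nothing was moved.
```

The error is about the shape of the input: a list of rows, each a list of 6 numbers. Fixing that and sending the same move.

```bash
python3 steer.py '[[-312,-26,0,0,0,0.15],[-312,-26,0,0,0,0.3],[-312,-26,0,0,0,0.45],[-312,-26,0,0,0,0.6],[-312,-26,0,0,0,0.75],[-312,-26,0,0,0,0.9],[-312,-26,0,0,0,1.05],[-312,-26,0,0,0,1.2]]'; python3 steer.py '[[0,0,-20,0,0,0.15],[0,0,-20,0,0,0.3],[0,0,-20,0,0,0.45],[0,0,-20,0,0,0.5],[0,0,-20,0,0,0.5]]'
python3 - <<'E'
from h import *
c=optics.calibration("wrist");im=optics.capture("wrist");print(c,ctrl.sense()["joints"])
cv2.imwrite("pics/w0.png",im[:,:,::-1])
E
```

```text
time_s: 0.9
eef_pos: [476.8, 346.2, 403.7]
ee_rot: [-0.0, 0.714, 0.701, -0.001]
force: [-0.1, 1.3, -0.1]
grip_width: 1.0
grip_force: 0.0
time_s: 1.4
eef_pos: [474.8, 347.8, 424.3]
ee_rot: [-0.0, 0.862, 0.506, -0.0]
force: [-0.0, 0.1, -0.0]
grip_width: 0.999
grip_force: 0.0
{'fx': 343.65076239671004, 'fy': 343.65076239671004, 'cx': 319.84352956527874, 'cy': 238.9234546146611, 'distortion': array([-0.02156895,  0.        ,  0.        ,  0.        ,  0.        ]), 'position': array([515.15136738, 420.47470158, 393.60523715]), 'attitude': array([ 0.16033232,  0.9544795 , -0.24792844, -0.04235468])} [ 4.33294977e-01  4.43183722e-01  1.26104105e+00 -7.71539310e-06
  1.43807548e+00  9.40907943e-01]
```

View pics/w0.png

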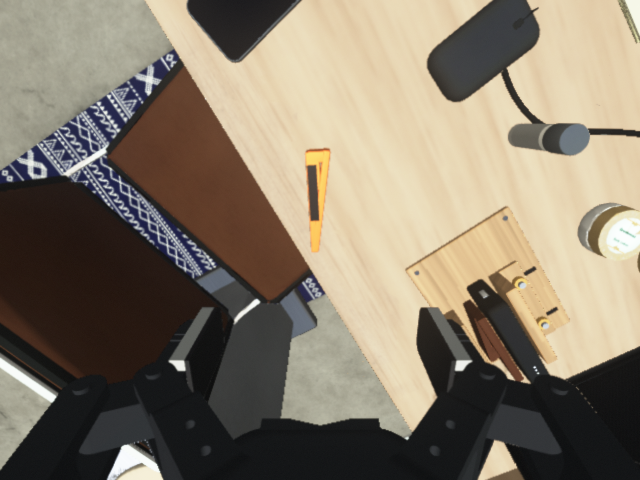

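Wrist view: the wedge has its head at (317,150) and tip at (315,251), with the straight side to the left. The rack is at lower right. Next I'll measure the wedge.

Run:
```python
from h import *
z=lambda im,x,y,w,h,k:cv2.resize(im[y:y+h,x:x+w],None,fx=k,fy=k,interpolation=2)
w=cv2.imread("pics/w0.png");t=cv2.imread("pics/top0.png");s=cv2.imread("pics/side0.png")
a=np.zeros((560,790,3),np.uint8)
p=z(w,290,140,60,120,4.6);a[:552,:276]=p
p=z(t,220,300,66,52,4);a[:208,280:544]=p
p=z(s,175,260,45,85,5);a[:425,550:775]=p
cv2.imwrite("pics/c3.png",a)
```

```text
(no output)
```

View pics/c3.png

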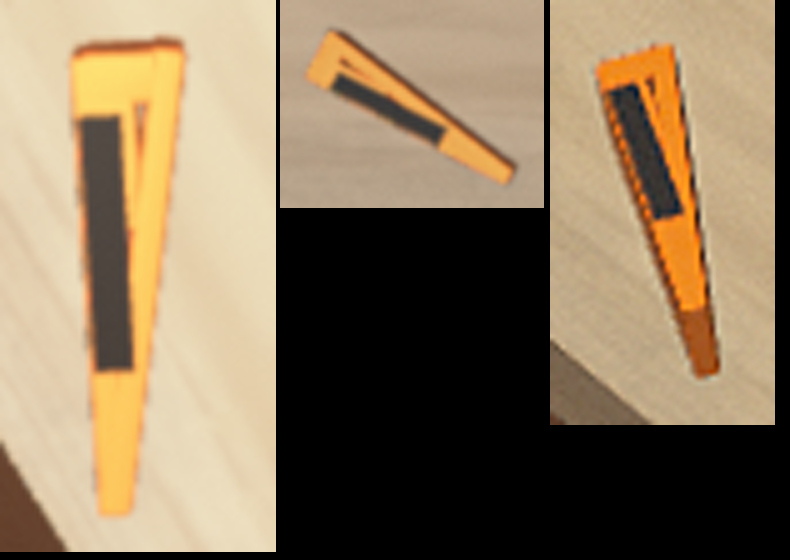

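The crop shows the top-face corners in all three views clearly, so I'll triangulate them.

```bash
cat > cal.py <<'E'
from h import *
E
python3 - <<'E'
from h import *
cw,ct,cs=[optics.calibration(n) for n in("wrist","top","side")]
W=np.array([[72,53],[185,42],[133,514],[99,514]])/4.6+[290,140]-.4
T=(np.array([[307,78],[335,30],[518,165],[508,184]])-[280,0])/4+[220,300]-.4
S=(np.array([[598,68],[673,45],[706,306],[684,312]])-[550,0])/5+[175,260]-.4
for n,c,u,d,v in(("wt",cw,W,ct,T),("ws",cw,W,cs,S),("ts",ct,T,cs,S)): print(n,tri(c,u,d,v).round(1).tolist())
for n,c,u in(("w",cw,W),("t",ct,T),("s",cs,S)):
    P=plane(c,u,34)[:,:2];a=P[0]-P[3];L=np.hypot(*a);u_=a/L
    o=P[3]+u_*55; n_=np.array([u_[1],-u_[0]]);o=(P[3]+P[0])/2+n_*10
    print(n,"len",L,"head",np.hypot(*(P[1]-P[0])),"tip",np.hypot(*(P[2]-P[3])),"yaw",np.arctan2(-u_[0],u_[1]),"origin",o)
E
```

```text
wt [[486.7, 401.5, 26.1, 0.3], [510.1, 390.5, 16.7, 0.3], [446.4, 297.9, 29.4, 3.2], [438.2, 302.1, 29.4, 1.5]]
ws [[486.2, 402.2, 30.6, 1.6], [509.5, 392.0, 30.3, 1.5], [444.0, 300.3, 32.6, 3.5], [437.4, 303.9, 32.5, 1.9]]
ts [[486.1, 401.3, 31.2, 2.3], [508.8, 389.0, 32.8, 3.8], [445.5, 299.5, 31.5, 6.9], [437.8, 302.9, 32.8, 3.7]]
w len 109.51941098651265 head 25.119753307845116 tip 8.29003428877511 yaw -0.46039302932463316 origin [471.80142388 348.45103244]
t len 109.39226299745516 head 26.373938192966015 tip 10.080542900611569 yaw -0.4513560117483649 origin [472.14727981 346.42295697]
s len 107.71227452482523 head 25.24168994458454 tip 6.76879261777593 yaw -0.4610163107181578 origin [468.82100233 347.12614118]
```

```bash
python3 steer.py '[[28.3,-3.4,50,0,0,0.031],[28.3,-3.4,100,0,0,0.031],[28.3,-3.4,150,0,0,0.031],[28.3,-3.4,190,0,0,0.031],[28.3,-3.4,220,0,0,0.031],[28.3,-3.4,240,0,0,0.031],[28.3,-3.4,248,0,0,0.031],[28.3,-3.4,248,0,0,0.031]]' 1.0; python3 steer.py '[[0,0,0,0,0,0],[0,0,0,0,0,0],[0,0,0,0,0,0],[0,0,0,0,0,0],[0,0,0,0,0,0],[0,0,0,0,0,0],[0,0,0,0,0,0],[0,0,0,0,0,0]]' 0.0 40
```

```text
time_s: 2.25
eef_pos: [485.5, 374.1, 176.0]
ee_rot: [-0.0, 0.87, 0.493, -0.001]
force: [0.3, 0.5, 0.2]
grip_width: 1.0
grip_force: 0.0
time_s: 3.05
eef_pos: [485.7, 374.2, 177.3]
ee_rot: [0.0, 0.87, 0.493, 0.0]
force: [-1.2, -1.3, 5.7]
grip_width: 0.264
grip_force: 39.3
```

```bash
python3 steer.py '[[0,0,-25,0,0,0],[0,0,-45,0,0,0],[-20,31,-45,0,0,-0.14],[-40,63,-45,0,0,-0.28],[-60,94,-45,0,0,-0.42],[-79.8,125.6,-45,0,0,-0.567],[-79.8,125.6,-45,0,0,-0.567],[-79.8,125.6,-45,0,0,-0.567]]'
python3 - <<'E'
from h import *
c=optics.calibration("wrist");im=optics.capture("wrist");print(c)
t=optics.capture("top");cv2.imwrite("pics/t1.png",t[:,:,::-1]);s=optics.capture("side");cv2.imwrite("pics/s1.png",s[:,:,::-1])
cv2.imwrite("pics/w1.png",im[:,:,::-1])
E
```

```text
time_s: 3.85
eef_pos: [552.4, 240.7, 221.4]
ee_rot: [-0.0, 0.699, 0.716, -0.0]
force: [-0.3, 0.9, -1.3]
grip_width: 0.262
grip_force: 39.3
{'fx': 343.65076239671004, 'fy': 343.65076239671004, 'cx': 319.84352956527874, 'cy': 238.9234546146611, 'distortion': array([-0.02156895,  0.        ,  0.        ,  0.        ,  0.        ]), 'position': array([549.51723792, 324.09463568, 190.77466043]), 'attitude': array([0.16531252, 0.9861632 , 0.012298  , 0.00163588])}
```

View pics/w1.png

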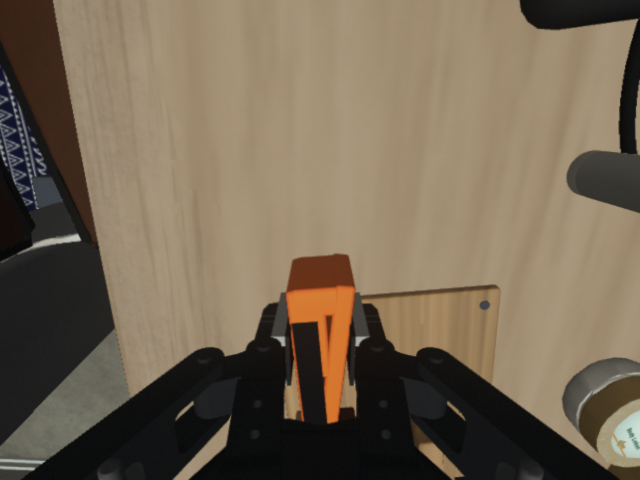

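Run:
```python
from h import *
cw,ct,cs=[optics.calibration(n) for n in("wrist","top","side")]
print(plane(cw,[[288,293],[355,290],[292,322],[318,321],[327,420],[307,422]],78).round(1)[:,:2].tolist())
print("rack",plane(cw,[[499,286],[370,296]],8).round(1).tolist())
z=lambda im,x,y,w,h,k:cv2.resize(im[y:y+h,x:x+w],None,fx=k,fy=k,interpolation=2)
t=cv2.imread("pics/t1.png");s=cv2.imread("pics/s1.png")
a=np.zeros((600,800,3),np.uint8);a[:300,:390]=z(t,290,210,130,100,3);a[:600,395:795]=z(s,250,230,200,300,2)[:600] if 0 else cv2.resize(s[225:405,245:445],(400,360)).repeat(1,0)[0:360].copy() if 0 else np.vstack([cv2.resize(s[225:405,245:445],(400,360)),np.zeros((240,400,3),np.uint8)])
cv2.imwrite("pics/c4.png",a)
```

```text
[[538.5, 265.2], [563.1, 267.1], [540.0, 252.9], [549.9, 253.6], [555.0, 204.7], [546.5, 203.4]]
rack [[657.6, 235.8, 8.0], [581.3, 227.2, 8.0]]
```

View pics/c4.png

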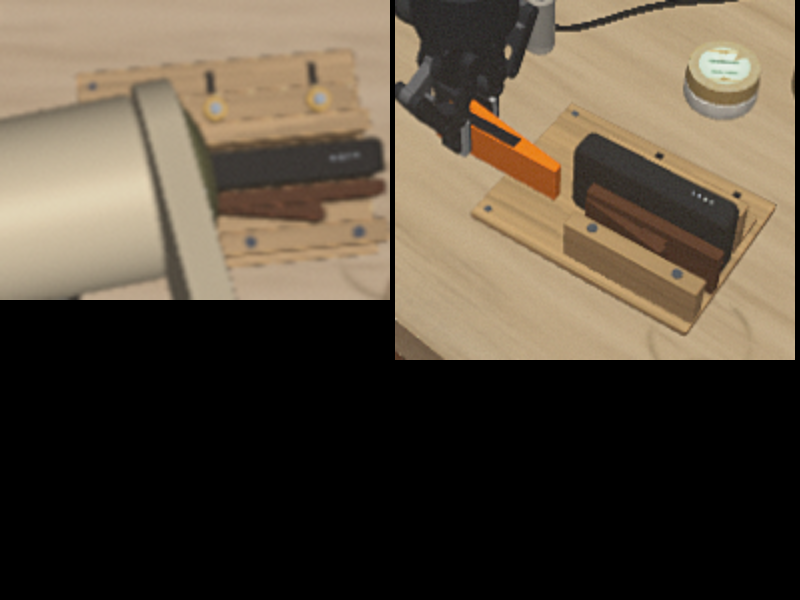

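The side crop shows the wedge held level with its tip lined up with the slot (tip at about (555,185) in the crop). The head corner matches prediction within 0.5 mm, so I'll lower it onto the apron.

```bash
python3 steer.py '[[0,1,12,0,0,0],[0,1,24,0,0,0],[0,1,32,0,0,0],[0,1,34,0,0,0],[0,1,34,0,0,0]]'
python3 - <<'E'
from h import *
cs=optics.calibration("side");s=optics.capture("side")[:,:,::-1];cv2.imwrite("pics/c5.png",cv2.resize(s[250:400,270:450],None,fx=4.4,fy=4,interpolation=2))
print(ctrl.sense()["eef_pos"])
E
```

```text
time_s: 4.5
eef_pos: [553.2, 241.2, 187.1]
ee_rot: [-0.0, 0.697, 0.717, -0.0]
force: [0.6, 0.1, -1.7]
grip_width: 0.259
grip_force: 39.3
[553.37789679 241.19084324 187.67732927]
```

View pics/c5.png

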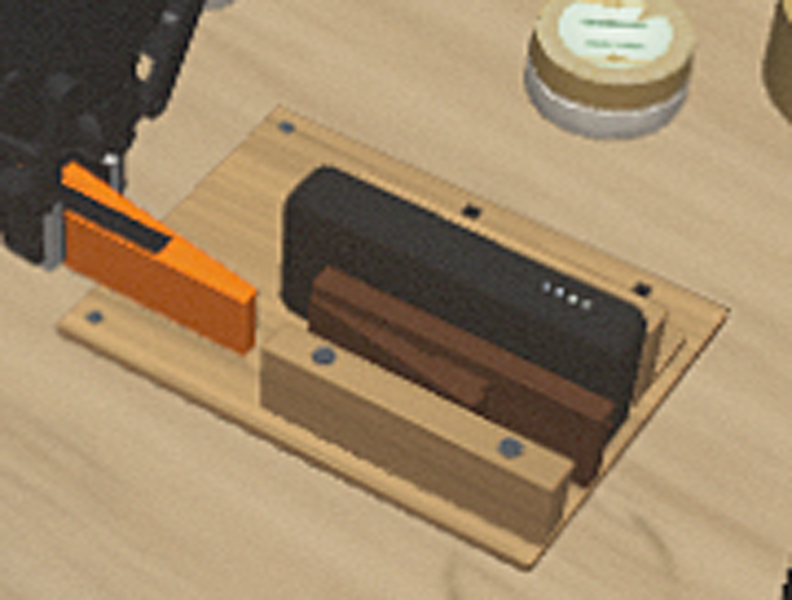

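Run:
```python
from h import *
cs=optics.calibration("side")
def P(uv,z): return plane(cs,np.array(uv)/[4.4,4]+[270,250]-.4,z)[:,:2]
M=lambda p:(p-[600.3,116.1])@np.array([[np.cos(.112),-np.sin(.112)],[np.sin(.112),np.cos(.112)]])
print("wedge top tip-straight, tip-taper, top-straight rear",M(P([[247,302],[257,290],[65,213]],44.3)).round(1).tolist())
print("stop top -63,30 / -48,30 / -63,-80 /-48,-80",M(P([[260,347],[287,322],[560,487],[574,462]],46)).round(1).tolist())
print("divider slot side at mouth (top z53), far",M(P([[310,295],[480,395]],53)).round(1).tolist())
```

```text
wedge top tip-straight, tip-taper, top-straight rear [[-47.1, 45.6], [-40.6, 46.0], [-47.6, 120.4]]
stop top -63,30 / -48,30 / -63,-80 /-48,-80 [[-62.8, 29.8], [-48.3, 28.9], [-59.5, -80.6], [-48.0, -79.1]]
divider slot side at mouth (top z53), far [[-38.4, 26.7], [-44.9, -42.1]]
```

Tip is 1 mm clear of the stop's face and 15.6 mm before the mouth. I'll slide it in gently.

```bash
python3 steer.py '[[-5,0.4,0,0,0,0],[-10,0.9,0,0,0,0],[-14,1.2,0,0,0,0],[-18,1.5,0,0,0,0],[-22,1.9,0,0,0,0],[-26,2.2,0,0,0,0],[-28,2.4,0.5,0,0,0],[-28,2.4,1,0,0,0]]'
```

```text
time_s: 5.35
eef_pos: [556.5, 212.9, 186.7]
ee_rot: [0.0, 0.698, 0.716, 0.0]
force: [0.2, 0.3, -0.3]
grip_width: 0.266
grip_force: 39.3
```

```bash
python3 steer.py '[[-3,0.2,0.5,0,0,0],[-6,0.5,1,0,0,0],[-9,0.8,1,0,0,0],[-12,1,1,0,0,0],[-12,1,1.5,0,0,0],[-12,1,1.5,0,0,0]]'
```

```text
time_s: 5.95
eef_pos: [557.9, 201.1, 185.4]
ee_rot: [0.0, 0.698, 0.717, 0.0]
force: [0.3, -0.5, 1.4]
grip_width: 0.262
grip_force: 39.4
```

```bash
python3 steer.py '[[0,0,0,0,0,0],[0,0,0,0,0,0],[0,0,0,0,0,0],[0,0,-20,0,0,0],[0,0,-50,0,0,0],[0,0,-60,0,0,0],[25,-0.9,-60,0,0,-0.083],[44,-1.7,-60,0,0,-0.083]]' 0.5; python3 steer.py '[[0,0,0,0,0,0],[0,0,15,0,0,0],[0,0,35,0,0,0],[0,0,50,0,0,0],[0,0,59,0,0,0],[0,0,59,0,0,0]]' 0.0 40;  python3 - <<'E'
from h import *
s=optics.capture("side")[:,:,::-1];w=optics.capture("wrist")[:,:,::-1]
a=cv2.resize(s[240:400,250:450],(400,320),interpolation=2);b=cv2.resize(w[160:],(400,200))
cv2.imwrite("pics/c6.png",np.vstack([cv2.resize(s[240:400,250:450],(400,320)),b]))
print(ctrl.sense()["eef_pos"])
E
```

```text
time_s: 6.75
eef_pos: [554.8, 245.8, 245.1]
ee_rot: [0.0, 0.667, 0.745, 0.0]
force: [0.1, -0.2, -0.9]
grip_width: 0.5
grip_force: 0.0
time_s: 7.35
eef_pos: [554.7, 244.7, 184.6]
ee_rot: [-0.001, 0.667, 0.745, -0.001]
force: [0.5, 0.6, 0.5]
grip_width: 0.002
grip_force: 0.0
[555.11224088 245.04470872 186.41512698]
```

View pics/c6.png

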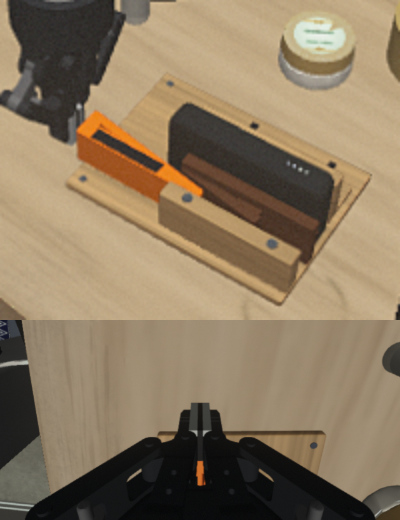

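The wedge stands in the slot mouth, flat, with the shut fingers just behind its head. Now I'll push slowly.

```bash
python3 steer.py '[[-4,0,0,0,0,0],[-8,0,0,0,0,0],[-11,0,0,0,0,0],[-14,0,0,0,0,0],[-17,0,0,0,0,0],[-19,0,0,0,0,0],[-21,0,0,0,0,0],[-23,0,0,0,0,0]]'
```

```text
time_s: 8.25
eef_pos: [557.4, 222.3, 186.3]
ee_rot: [-0.0, 0.667, 0.745, 0.0]
force: [-0.5, 2.5, 1.0]
grip_width: 0.001
grip_force: 1.1
```

```bash
python3 steer.py '[[-1,0,0,0,0,0],[-2,0,0,0,0,0],[-3,0,0,0,0,0],[-4,0,0,0,0,0],[-5,0,0,0,0,0],[-6,0,0,0,0,0]]'
```

```text
time_s: 8.85
eef_pos: [558.0, 216.4, 186.2]
ee_rot: [-0.0, 0.667, 0.745, 0.0]
force: [-0.3, 4.3, 1.8]
grip_width: -0.0
grip_force: 1.9
```

```bash
python3 steer.py '[[-1,0,0,0,0,0],[-2,0,0,0,0,0],[-3,0,0,0,0,0],[-4,0,0,0,0,0],[-5,0,0,0,0,0]]'
```

```text
time_s: 9.35
eef_pos: [558.6, 211.3, 186.2]
ee_rot: [-0.0, 0.667, 0.745, -0.0]
force: [0.0, 3.9, 2.6]
grip_width: 0.001
grip_force: 1.9
```

```bash
python3 steer.py '[[-1,0,0,0,0,0],[-2,0,0,0,0,0],[-3,0,0,0,0,0],[-4,0,0,0,0,0]]'
```

```text
time_s: 9.75
eef_pos: [559.1, 207.3, 186.2]
ee_rot: [-0.0, 0.667, 0.745, -0.0]
force: [-2.2, 3.3, 1.9]
grip_width: 0.003
grip_force: 1.8
```

```bash
python3 steer.py '[[-1,0,0,0,0,0],[-2,0,0,0,0,0],[-3,0,0,0,0,0]]'
```

```text
time_s: 10.05
eef_pos: [559.4, 204.3, 186.2]
ee_rot: [-0.0, 0.667, 0.745, -0.0]
force: [-1.1, 3.3, 1.8]
grip_width: -0.001
grip_force: 1.8
```

```bash
python3 steer.py '[[-1,0,0,0,0,0],[-2,0,0,0,0,0],[-3,0,0,0,0,0]]'
```

```text
time_s: 10.35
eef_pos: [559.7, 201.4, 186.2]
ee_rot: [-0.0, 0.667, 0.745, -0.0]
force: [-1.8, 3.2, 2.0]
grip_width: -0.001
grip_force: 1.8
```

```bash
cat > chk.py <<'E'
import sys
from rig import ctrl, optics, job
s=ctrl.sense();f=s["force"];fy=-.11*f[0]+.994*f[1];p=s["eef_pos"]
y=.11*(602.5-p[0])+.994*(p[1]-116)
print("push %.1f tool_y %.1f t %.2f"%(fy,y,s["time_s"]));sys.exit(fy>float(sys.argv[1]))
E
python3 steer.py '[[-0.5,0,0,0,0,0],[-1,0,0,0,0,0],[-1.5,0,0,0,0,0]]'>/dev/null && python3 chk.py 6.5 && python3 steer.py '[[-0.5,0,0,0,0,0],[-1,0,0,0,0,0],[-1.5,0,0,0,0,0]]'>/dev/null && python3 chk.py 6.5 && python3 steer.py '[[-0.5,0,0,0,0,0],[-1,0,0,0,0,0],[-1.5,0,0,0,0,0]]'>/dev/null && python3 chk.py 6.5 && python3 steer.py '[[-0.5,0,0,0,0,0],[-1,0,0,0,0,0],[-1.5,0,0,0,0,0]]'>/dev/null && python3 chk.py 6.5 && python3 steer.py '[[-0.5,0,0,0,0,0],[-1,0,0,0,0,0],[-1.5,0,0,0,0,0]]'>/dev/null && python3 chk.py 6.5 && python3 steer.py '[[-0.5,0,0,0,0,0],[-1,0,0,0,0,0],[-1.5,0,0,0,0,0]]'>/dev/null && python3 chk.py 6.5
```

```text
push 3.6 tool_y 88.1 t 10.65False
```

```bash
sed -i 's/sys.exit(\(.*\))$/sys.exit(int(\1))/' chk.py
python3 steer.py '[[-0.5,0,0,0,0,0],[-1,0,0,0,0,0],[-1.5,0,0,0,0,0]]'>/dev/null && python3 chk.py 6.5 && python3 steer.py '[[-0.5,0,0,0,0,0],[-1,0,0,0,0,0],[-1.5,0,0,0,0,0]]'>/dev/null && python3 chk.py 6.5 && python3 steer.py '[[-0.5,0,0,0,0,0],[-1,0,0,0,0,0],[-1.5,0,0,0,0,0]]'>/dev/null && python3 chk.py 6.5 && python3 steer.py '[[-0.5,0,0,0,0,0],[-1,0,0,0,0,0],[-1.5,0,0,0,0,0]]'>/dev/null && python3 chk.py 6.5 && python3 steer.py '[[-0.5,0,0,0,0,0],[-1,0,0,0,0,0],[-1.5,0,0,0,0,0]]'>/dev/null && python3 chk.py 6.5 && python3 steer.py '[[-0.5,0,0,0,0,0],[-1,0,0,0,0,0],[-1.5,0,0,0,0,0]]'>/dev/null && python3 chk.py 6.5
```

```text
push 4.2 tool_y 86.6 t 10.95
push 3.7 tool_y 85.1 t 11.25
push 2.5 tool_y 83.6 t 11.55
push 3.2 tool_y 82.1 t 11.85
push 3.3 tool_y 80.6 t 12.15
push 3.3 tool_y 79.1 t 12.45
```

```bash
python3 steer.py '[[-0.5,0,0,0,0,0],[-1,0,0,0,0,0],[-1.5,0,0,0,0,0]]'>/dev/null && python3 chk.py 6.5 && python3 steer.py '[[-0.5,0,0,0,0,0],[-1,0,0,0,0,0],[-1.5,0,0,0,0,0]]'>/dev/null && python3 chk.py 6.5 && python3 steer.py '[[-0.5,0,0,0,0,0],[-1,0,0,0,0,0],[-1.5,0,0,0,0,0]]'>/dev/null && python3 chk.py 6.5 && python3 steer.py '[[-0.5,0,0,0,0,0],[-1,0,0,0,0,0],[-1.5,0,0,0,0,0]]'>/dev/null && python3 chk.py 6.5 && python3 steer.py '[[-0.5,0,0,0,0,0],[-1,0,0,0,0,0],[-1.5,0,0,0,0,0]]'>/dev/null && python3 chk.py 6.5 && python3 steer.py '[[-0.5,0,0,0,0,0],[-1,0,0,0,0,0],[-1.5,0,0,0,0,0]]'>/dev/null && python3 chk.py 6.5
```

```text
push 4.2 tool_y 77.6 t 12.75
push 3.3 tool_y 76.1 t 13.05
push 3.4 tool_y 74.6 t 13.35
push 3.2 tool_y 73.1 t 13.65
push 2.7 tool_y 71.6 t 13.95
push 2.8 tool_y 70.1 t 14.25
```

Depth is about 81 mm. I'll check the state by picture before continuing.

Run:
```python
from h import *
s=optics.capture("side")[:,:,::-1]
cv2.imwrite("pics/c7.png",cv2.resize(s[190:400,230:450],(800,600),fx=0,fy=0,interpolation=2))
```

```text
(no output)
```

View pics/c7.png

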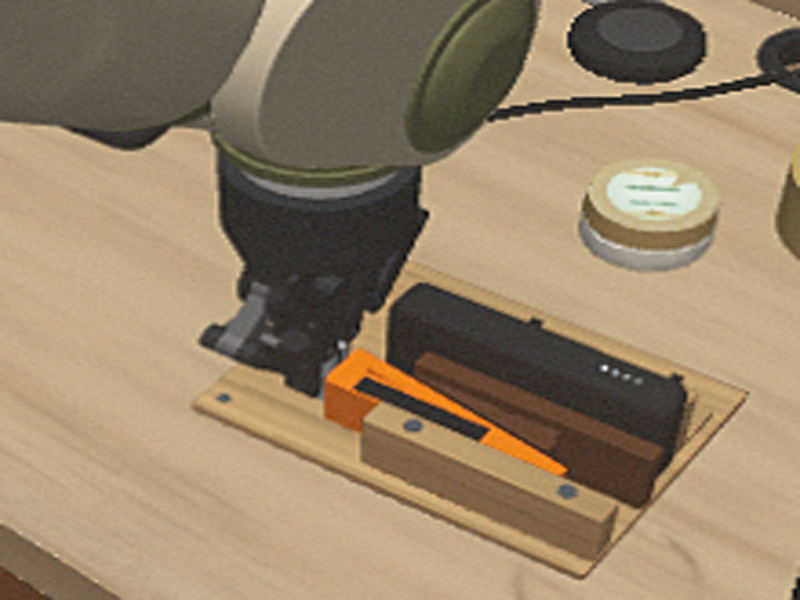

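The picture shows the wedge flat along the stop, head at (345,390), with the bank upright. I'll back off a touch and raise the fingers 8 mm so they clear the bank's end, then continue.

```bash
python3 steer.py '[[3,0,0,0,0,0],[3,0,-8,0,0,0],[3,0,-8,0,0,0],[1.5,0,-8,0,0,0],[0,0,-8,0,0,0]]' >/dev/null; python3 chk.py 6.5 &&
python3 steer.py '[[-0.5,0,0,0,0,0],[-1,0,0,0,0,0],[-1.5,0,0,0,0,0]]'>/dev/null && python3 chk.py 6.5 && python3 steer.py '[[-0.5,0,0,0,0,0],[-1,0,0,0,0,0],[-1.5,0,0,0,0,0]]'>/dev/null && python3 chk.py 6.5 && python3 steer.py '[[-0.5,0,0,0,0,0],[-1,0,0,0,0,0],[-1.5,0,0,0,0,0]]'>/dev/null && python3 chk.py 6.5 && python3 steer.py '[[-0.5,0,0,0,0,0],[-1,0,0,0,0,0],[-1.5,0,0,0,0,0]]'>/dev/null && python3 chk.py 6.5 && python3 steer.py '[[-0.5,0,0,0,0,0],[-1,0,0,0,0,0],[-1.5,0,0,0,0,0]]'>/dev/null && python3 chk.py 6.5
```

```text
push -0.6 tool_y 70.0 t 14.80
push 3.5 tool_y 68.8 t 15.10
push 2.9 tool_y 67.2 t 15.40
push 2.9 tool_y 65.6 t 15.70
push 7.2 tool_y 64.4 t 16.00
```

Force is rising, so I'll switch to fine steps.

```bash
python3 steer.py '[[0,0,0,0,0,0],[0,0,0,0,0,0]]'>/dev/null; python3 chk.py 11 && python3 steer.py '[[-0.2,0,0,0,0,0],[-0.4,0,0,0,0,0],[-0.4,0,0,0,0,0]]'>/dev/null && python3 chk.py 11 && python3 steer.py '[[-0.2,0,0,0,0,0],[-0.4,0,0,0,0,0],[-0.4,0,0,0,0,0]]'>/dev/null && python3 chk.py 11 && python3 steer.py '[[-0.2,0,0,0,0,0],[-0.4,0,0,0,0,0],[-0.4,0,0,0,0,0]]'>/dev/null && python3 chk.py 11
```

```text
push 5.8 tool_y 64.5 t 16.20
push 8.2 tool_y 64.4 t 16.50
push 9.1 tool_y 64.2 t 16.80
push 12.3 tool_y 64.1 t 17.10
```

```bash
python3 steer.py '[[-0.2,0,0,0,0,0],[-0.4,0,0,0,0,0],[-0.4,0,0,0,0,0],[-0.4,0,0,0,0,0]]'>/dev/null; python3 chk.py 13.8 && python3 steer.py '[[-0.2,0,0,0,0,0],[-0.3,0,0,0,0,0],[-0.3,0,0,0,0,0]]'>/dev/null; python3 chk.py 14
```

```text
push 13.8 tool_y 63.9 t 17.50
push 15.6 tool_y 63.8 t 17.80
```

Reached 15.6 N and it has stopped. I'll back off, lift clear and verify.

```bash
python3 steer.py '[[1,0,0,0,0,0],[4,0,0,0,0,0],[15,0,0,0,0,0],[35,0,0,0,0,0],[60,0,-40,0,0,0],[80,0,-90,0,0,0],[110,0,-130,0,0,0],[110,0,-130,0,0,0]]'
python3 - <<'E'
from h import *
s=optics.capture("side")[:,:,::-1]
cv2.imwrite("pics/c8.png",cv2.resize(s[190:400,230:450],(800,600),interpolation=2))
E
```

```text
time_s: 18.6
eef_pos: [550.4, 286.6, 330.2]
ee_rot: [0.003, 0.666, 0.746, 0.005]
force: [-0.4, 0.2, -0.6]
grip_width: -0.0
grip_force: 0.0
```

View pics/c8.png

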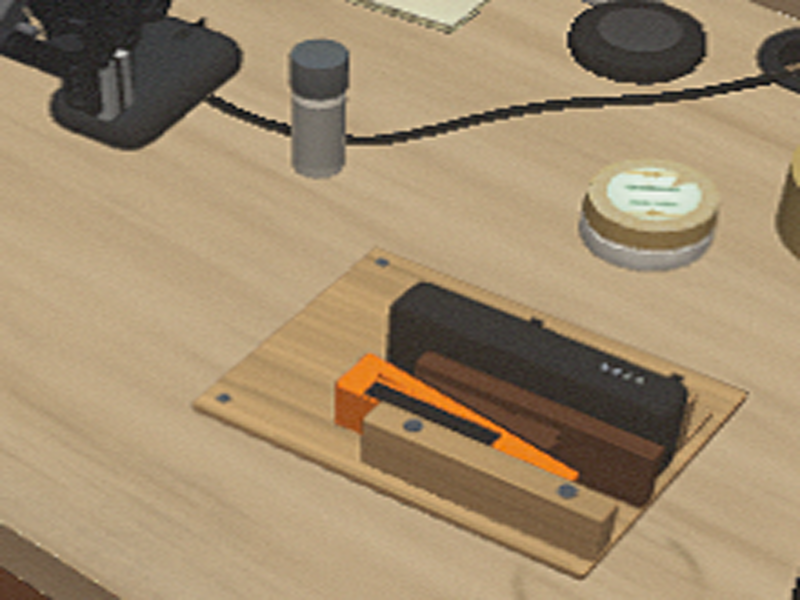

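The wedge is seated along the stop (head at (350,385), tip at (577,476)), the bank is upright, and the cream, glue and mouse are undisturbed. The robot is clear, so I'll hand in.

```bash
python3 -c "
from rig import ctrl, optics, job
print(job.finish_job())"
```

```text
the job is handed in; nothing more can be done
None
```

The wedge went in until it stopped about 87 mm past the slot mouth, got a final slow push of about 15.6 N, and was released; the power bank looked upright and the hand cream, glue stick and mouse untouched, and I handed the job in at about 18.7 s, though no verdict came back and the clamp force on the bank was not measured directly.

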